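# Clip the nail file and cuticle pusher back into the manicure caddy

### The job

Tidy the manicure tools away: take the glass nail file and the steel cuticle pusher from the white tray and snap each one sideways into its own pair of spring clips on the sloping deck of the green caddy, the blue-handled file in the blue clips and the steel pusher in the white ones. Press each handle fully home in both of its clips, with the glass blade and the pusher's spade end uppermost, and let go. Leave the brush already in the orange clips and everything else on the sill as it stands.

Things in the scene. Friction and masses are not known exactly. Their poses are not given: they have to be found in the camera images.
- file_seat (a point): Seat of the blue clips, for the file: where the centre of its 16 mm handle is when fully home, midway between the two clips. x = up the slope, along the handle; y = across the deck; z = straight out of the deck, 30 degrees from vertical, leaning to the caddy's front. The clips' mouths open to +z, their flared lips end 13 mm above the seat; the deck is 30 mm below it.
- pusher_seat (a point): Seat of the white clips, for the pusher: where the centre of its 11 mm handle is when fully home, midway between the two clips. x = up the slope, along the handle; y = across the deck; z = straight out of the deck, 30 degrees from vertical, leaning to the caddy's front. The clips' mouths open to +z, their flared lips end 11 mm above the seat; the deck is 27.5 mm below it.
- seat_file: The blue pair of clips (origin and axes as file_seat): two C-shaped clips centred 35 mm either side of the seat along x, each 18 mm long over its foot, jaws 12 mm; between them only the deck. All clips alike: pressed along -z a handle spreads the jaws (about 5 N a clip) and snaps in over the last 8 to 12 mm, to rest on the clip's floor.
- seat_pusher: The white pair of clips (origin and axes as pusher_seat), built like the blue pair. The three pairs stand side by side, 65 mm apart across the deck, in an order that changes.
- file_center (a point): Centre of the glass nail file's handle, a blue cylinder, 16 mm diameter, 100 mm long along x, between two six-sided collars (6 mm thick, 21 mm across flats); past the +x collar a glass blade 14 x 4 mm runs to x = 139 mm; the other end is at x = -64 mm. About 55 g. Lies on its collars, axis 10.5 mm above the tray's floor, +x roughly away from the robot.
- pusher_center (a point): Centre of the steel cuticle pusher's handle, a cylinder, 11 mm diameter, 100 mm long along x, between two six-sided collars (6 mm thick, 16 mm across flats); a shank and flat spade 10 mm wide run to x = 89 mm, a thin pick to x = -79 mm. About 50 g. Lies on its collars, axis 8 mm above the tray's floor, +x roughly away from the robot.
- file_tip (a point): The end of the file's glass blade, 139 mm along +x from the handle's centre.
- pusher_tip (a point): The end of the pusher's flat spade, 89 mm along +x from the handle's centre.
- brush_center (a point): Centre of the handle (13 mm across, 100 mm long, orange) of a dust brush that is already snapped in the orange clips, up the slope like the others; it reaches 105 mm up the slope and 56 mm down it from here. The axes of this entry do not follow the handle.
- file: The glass nail file; origin on its underside, below the handle's centre; same axes as file_center.
- pusher: The cuticle pusher; origin on its underside, below the handle's centre; same axes as pusher_center.
- tray: White melamine tray, 340 (x) x 290 (y) mm, rim 18 mm high and 5 mm thick, floor 5 mm thick; origin under its centre, on the sill. The two tools lie side by side in it, 60 mm or more apart; the bystanders stand along its right (-y) side.
- caddy: Green plastic caddy, 236 mm wide (y), front at x = -78 mm, back at x = 110 mm; its deck slopes up at 30 degrees from 80 mm high at the front to 188 mm at the back; the cheeks rise 12 mm above the deck. Origin on the sill under the deck's middle, front to -x. A 62 mm high bin leans out of its front by up to 30 mm. Fixed.
- bottle_a: Empty clear glass polish bottle with black screw cap, 32 mm across, 80 mm high, on the tray; origin at its foot.
- bottle_b: Empty pinkish glass polish bottle with black screw cap, 32 mm across, 80 mm high, on the tray; origin at its foot.
- buffer: Grey buffer block, 95 x 26 x 26 mm, lying on the tray; origin under its centre.
- jar: Glass jar with a metal lid, 72 mm across, 85 mm high, at the back of the sill; origin at its foot.
- pump: Clear dispenser bottle, 64 mm across, 139 mm high, left of the caddy; origin at its foot.
- bowl: White ceramic bowl, 110 mm across, 45 mm high, at the back of the sill; origin at its foot.
Mind the look-alikes: they are no part of the job. Leave any red or yellow look-alike of the file alone.

How it is judged:
At the end, for the whole second after the job is handed in: File home in the blue clips, pusher in the white: each handle's centre within 2.5 mm of its seat in height above the deck, 3 mm sideways, 12 mm along the slope, axis within 0.06 rad, blade or spade end uppermost, at rest; the brush within 6 mm of where it was (z of file_center in the frame of file_seat between -0.0025 and 0.0025 m and y of file_center in the frame of file_seat between -0.003 and 0.003 m and x of file_center in the frame of file_seat between -0.012 and 0.012 m and angle between the x axis of file_center and the x axis of file_seat, either way round below 0.06 rad and x of file_tip in the frame of file_seat above 0.03 m and linear speed of each of file, pusher below 0.02 m/s and z of pusher_center in the frame of pusher_seat between -0.0025 and 0.0025 m and y of pusher_center in the frame of pusher_seat between -0.003 and 0.003 m and x of pusher_center in the frame of pusher_seat between -0.012 and 0.012 m and angle between the x axis of pusher_center and the x axis of pusher_seat, either way round below 0.06 rad and x of pusher_tip in the frame of pusher_seat above 0.03 m and distance of brush_center from where it was at the start of the episode below 0.006 m); the robot touches nothing.
It fails at once if the clipped brush is pulled or knocked more than 12 mm from its place (distance of brush_center from where it was at the start of the episode above 0.012 m).
It fails at once if a polish bottle or the buffer block on the tray is pushed more than 30 mm or knocked over (distance of any of bottle_a, bottle_b, buffer from where it was at the start of the episode above 0.03 m or angle between any of bottle_a, bottle_b, buffer's own z axis and vertical above 0.5 rad).
It fails at once if the jar, the dispenser or the bowl is pushed more than 30 mm or knocked over (distance of any of jar, pump, bowl from where it was at the start of the episode above 0.03 m or angle between any of jar, pump, bowl's own z axis and vertical above 0.5 rad).
It also fails if it takes over 54 s, if anything falls off the work surface, if the arm or the gripper's body presses on something with over 40 N, if the wrist force passes 120 N, or if a joint passes its speed limit or range.

### The arm

A 6-joint arm with a two-finger parallel gripper is mounted at the origin on the work surface. World frame = base frame: x ahead of the robot, y to its left, z up, the work surface at z = 0. Lengths are in m, angles in rad, forces in N, time in s.
With the tool pointing down it reaches from about 0.35 to 0.875 m from the base axis. Payload 4.2 kg.
Tool frame: the origin (TCP) lies at the very end of the fingers, on their centre line; the grasp point (between the pads) lies 19 mm behind it; z points along the fingers, y is the line along which they close (so a half turn about z gives the same grasp; the last joint's range is limited). The gripper opens to 85 mm and grips with 20 to 120 N. Pads are 22 mm wide; open, the fingers measure 114 mm over their backs; the gripper's body (76 mm by 85 mm) begins 54 mm behind the grasp point. The pads swing forward as they close: fully open they stand 13 mm farther back than shut.
Start: joints at [-0.871, 0.385, 0.008, 0, -1.194, -0.259], TCP at [0.267, -0.565, 0.231] pointing down, gripper open.
Joint ranges: [-3.14, 3.14], [-1.21, 2.06], [-1.07, 1.41], [-3.16, 2.05], [-2.99, -0.16], [-3.1, 3.1]. Speed limits (rad/s): [2.79, 2.79, 3.14, 3.14, 3.14, 3.14].

### API

Orientations are given as a rotation vector (axis times angle).
In Python, from rig import r gives the robot as it stands.
- The arm moves only by the tool play_rows, never from a script. Its argument "moves" is one flat list of numbers, 5 for each row, row after row: the shift along the tool's x, y, z in m, then the turn about the tool's z in rad, then the opening, from 0 (shut) to 1 (fully open). A call has 1 to 12 rows; each row shifts and turns the commanded pose from where the row before left it, along the tool's axes as they then stand; what a row does not reach is not made up. A row lasts 1/10 s, in which the tool goes at most 50 mm and 8.59 degrees, less where a joint would pass 70% of its speed; a pose out of reach is approached as far as the arm can. A call is refused whole if a number of a shift passes 0.05 or a number of a turn 0.15, either way. A call with a gripper value outside its range is refused whole. The fingers move at their own pace and stop on an object; the grip force is fixed at half the most. Time passes only in rows, so rows that do not move let the fingers close. It gives the time, the measured TCP pose, the force, the opening and the grip force at its end, in the units of the state.
- r.read_state(): the state, without advancing time (a new reading comes with each control period).
- r.read_camera(name): name is "side" or "top" or "wrist"; returns the picture (400x640x3 uint8, red, green, blue); there is no depth.
- r.camera_params(name): a dict with "fx", "fy", "cx", "cy" (pixels), "distortion" ([k1, k2, p1, p2, k3] as OpenCV has them; the pictures are not rectified), "R" (3x3) and "t" (3): a world point X has camera coordinates R X + t. Camera axes: x right, y down, z forward; pixel columns grow to the right and rows downward; lengths in m; the calibration is good to about 2 mm. A picture is of the moment at which its call begins: read the wrist's pose just before it. camera_params takes no time and is no camera call; for the wrist camera it gives the pose at the moment of the call.
- r.close_job(): hands the job in; it is judged then, once.
The state is a dict: "time_s": time; "joint_pos": joint angles; "qd": joint speeds; "joint_torque": joint torques, N m; "ee_pos": TCP position; "orientation": TCP orientation; "force": force on the tool from outside, world axes, zero at the start; "ft_torque": the same for the moment, N m; "finger_gap": opening from 0.0 (shut) to 1.0 (fully open); "gripper_force": force on a finger pad.
Only numpy, scipy, OpenCV 4.12 (cv2) and the standard library are available. Lean on these libraries where they do the work, as an engineer would, in place of code of your own. Each camera call takes 0.05 s, during which the arm holds its last target. There are 200 camera calls.

## Working session

There is one attempt and no reset: what is moved stays moved. The work goes in short steps, Python scripts to look and compute and a tool call to move; the robot and the scene stay as the last step left them, time stands still between calls to the robot, and variables do not carry over. Pictures are saved under pics/ and viewed, at most 10 in all, crops included, and the job is handed in when it is done.

Besides the shell and the picture viewer there is one more tool, called by a JSON object that holds its "name" and its "arguments". play_rows: Moves the arm, as the interface text tells. Its arguments: {"type":"object","properties":{"moves":{"type":"array","items":{"type":"number"}}},"required":["moves"]}

```bash
mkdir -p pics; ls; python3 - <<'E'
from rig import r
import cv2,numpy as np
s=r.read_state();print(s)
for n in("side","top"):
    im=r.read_camera(n);cv2.imwrite(f"pics/{n}0.png",im[:,:,::-1])
    p=r.camera_params(n);print(n,p)
E
```

```text
pics
{'time_s': 0.0, 'joint_pos': array([-8.71464405e-01,  3.85534222e-01,  6.63795762e-03, -5.23251909e-04,
       -1.19399414e+00, -2.58600332e-01]), 'qd': array([-0.00176631,  0.00074773,  0.00191731, -0.00045489, -0.00073741,
       -0.00120701]), 'joint_torque': array([-6.66953056e-04, -3.92291486e+01,  1.88407302e+01,  4.18608248e+00,
       -4.50795822e-03,  3.39222325e-06]), 'ee_pos': array([ 0.26640145, -0.56473684,  0.23023621]), 'orientation': array([ 0.68629719, -3.0651653 , -0.00327073]), 'force': array([ 0.27390997, -0.31291117,  0.39293251]), 'ft_torque': array([0.01806833, 0.05418068, 0.04435462]), 'gripper_force': 0.0, 'finger_gap': 0.997872907526177}
side {'fx': 384.75060126937586, 'fy': 384.75060126937586, 'cx': 315.25383216163414, 'cy': 201.35390613578218, 'distortion': array([-0.0381098,  0.       ,  0.       ,  0.       ,  0.       ]), 'R': array([[-0.81450855, -0.57975993, -0.02131311],
       [-0.34966823,  0.51990273, -0.77938006],
       [ 0.46293407, -0.6273592 , -0.62618885]]), 't': array([0.4359905 , 0.28775278, 1.01152225])}
top {'fx': 367.23128150872316, 'fy': 367.23128150872316, 'cx': 318.52178764997797, 'cy': 194.16806719925808, 'distortion': array([-0.00509139,  0.        ,  0.        ,  0.        ,  0.        ]), 'R': array([[ 5.12980562e-04, -9.99981093e-01, -6.12788313e-03],
       [-9.97914319e-01, -1.16343912e-04, -6.45522977e-02],
       [ 6.45503643e-02,  6.14821639e-03, -9.97895511e-01]]), 't': array([-0.01743341,  0.52629892,  1.27412767])}
```

View pics/top0.png

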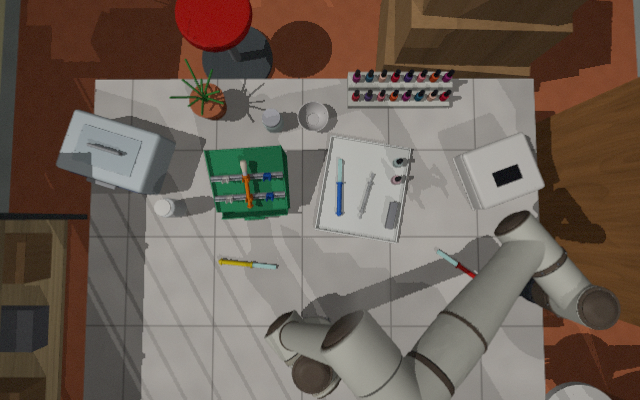

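View pics/side0.png

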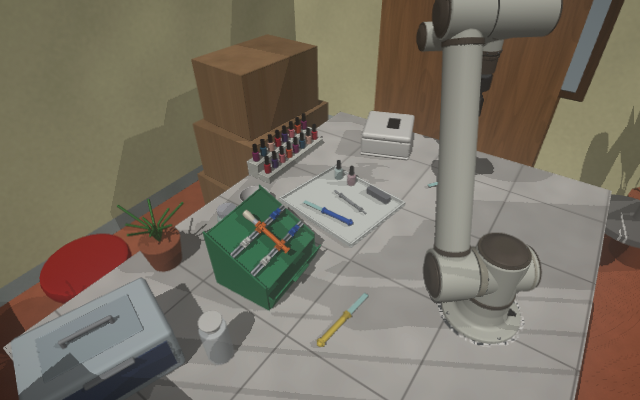

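```bash
cat > h.py <<'E'
from rig import r
import cv2,numpy as np
from scipy.spatial.transform import Rotation as Ro
def rays(p,uv):
    K=np.array([[p['fx'],0,p['cx']],[0,p['fy'],p['cy']],[0,0,1]])
    n=cv2.undistortPoints(np.array(uv,float).reshape(-1,1,2),K,p['distortion']).reshape(-1,2)
    d=np.c_[n,np.ones(len(n))]@p['R']; return -p['R'].T@p['t'],d
def bp(p,uv,z):
    c,d=rays(p,uv); return c+d*((z-c[2])/d[:,2])[:,None]
def proj(p,X):
    K=np.array([[p['fx'],0,p['cx']],[0,p['fy'],p['cy']],[0,0,1]])
    return cv2.projectPoints(np.array(X,float).reshape(-1,1,3),cv2.Rodrigues(p['R'])[0],p['t'],K,p['distortion'])[0].reshape(-1,2)
def togo(xyz,yaw=None):
    "shift in tool axes; yaw = wanted world angle of tool x"
    s=r.read_state();R=Ro.from_rotvec(s['orientation']).as_matrix()
    a=np.arctan2(R[1,0],R[0,0]); sh=R.T@(np.array(xyz)-s['ee_pos'])
    print('pos',s['ee_pos'].round(4),'tool x yaw',round(a,4),'shift',sh.round(4), 'turn',None if yaw is None else round(-((yaw-a+np.pi)%(2*np.pi)-np.pi),4))
E
python3 - <<'E'
from h import *
p=r.camera_params('top')
print('tray',bp(p,[(329,136),(411,149),(398,241),(317,228)],.018))
print('file',bp(p,[(339,160),(339,184),(339,216)],.0155))
print('pusher',bp(p,[(374,174),(369,190),(361,217)],.013))
print('clips lo/hi, blue,white',bp(p,[(269,196),(267,177),(222,198),(219,178)],.14))
w=r.camera_params('wrist');print(w['fx'],w['R'],-w['R'].T@w['t'])
togo([.5,-.1,.3],np.pi)
E
```

```text
tray [[ 0.73311434 -0.05435648  0.018     ]
 [ 0.68636516 -0.3442877   0.018     ]
 [ 0.36292355 -0.29399725  0.018     ]
 [ 0.40783852 -0.01202023  0.018     ]]
file [[ 0.6476137  -0.08969029  0.0155    ]
 [ 0.56232247 -0.0894242   0.0155    ]
 [ 0.44972338 -0.08907776  0.0155    ]]
pusher [[ 0.59805106 -0.21339465  0.013     ]
 [ 0.54130993 -0.19524785  0.013     ]
 [ 0.44626543 -0.16639392  0.013     ]]
clips lo/hi, blue,white [[0.51248533 0.13954442 0.14      ]
 [0.57325257 0.14649884 0.14      ]
 [0.50608242 0.2893035  0.14      ]
 [0.57008204 0.30003658 0.14      ]]
358.02312995587465 [[-0.42703219  0.90423367  0.00223325]
 [ 0.86856352  0.40949728  0.27912254]
 [ 0.25147749  0.12113402 -0.96025289]] [ 0.20371918 -0.59475867  0.37332569]
pos [ 0.2664 -0.5648  0.2303] tool x yaw -2.7009 shift [-0.4095  0.3209 -0.0691] turn 0.4407
```

{"name": "play_rows", "arguments": {"moves": [-0.036,0.028,-0.008,0,1,-0.036,0.028,-0.008,0,1,-0.036,0.028,-0.008,0,1,-0.036,0.028,-0.008,0,1,-0.036,0.028,-0.008,0,1,-0.036,0.028,-0.008,0,1,-0.036,0.028,-0.008,0,1,-0.036,0.028,-0.008,0,1,-0.036,0.028,0,0,1,-0.036,0.028,0,0.147,1,0,0,0,0.147,1,0,0,0,0.147,1]}}

```text
time_s: 1.3
ee_pos: [0.4719, -0.1596, 0.2948]
orientation: [0.01, -3.14, -0.001]
force: [0.5, -0.1, -0.2]
finger_gap: 1.0
gripper_force: 0.0
```

{"name": "play_rows", "arguments": {"moves": [0,0,0,0,0.6,0,0,0,0,0.6]}}

```text
time_s: 1.5
ee_pos: [0.4713, -0.1611, 0.295]
orientation: [0.019, -3.141, -0.0]
force: [0.8, 0.6, -0.4]
finger_gap: 0.69
gripper_force: 0.0
```

```bash
python3 - <<'E'
from h import *
import pickle
togo([.5,-.13,.3],np.pi)
im=r.read_camera('wrist');p=r.camera_params('wrist');pickle.dump(p,open('w1.pkl','wb'));cv2.imwrite('pics/w1.png',im[:,:,::-1])
print(p['R'],-p['R'].T@p['t'],r.read_state()['time_s'])
E
```

```text
pos [ 0.4713 -0.1611  0.295 ] tool x yaw -3.1293 shift [-0.029   0.0308 -0.005 ] turn 0.0123
[[-1.21469814e-02  9.99925900e-01  8.03220830e-04]
 [ 9.60348064e-01  1.14424256e-02  2.78568962e-01]
 [ 2.78539130e-01  4.15514358e-03 -9.60415893e-01]] [ 0.40178019 -0.16172143  0.43811727] 1.55
```

View pics/w1.png

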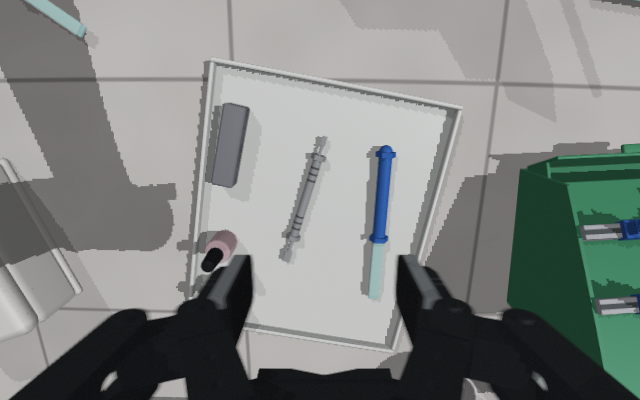

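```bash
python3 - <<'E'
from h import *
import pickle
p=pickle.load(open('w1.pkl','rb'));im=cv2.imread('pics/w1.png')
def fit(m,z,box):
    x0,y0,x1,y1=box
    v,u=np.nonzero(m[y0:y1,x0:x1]);X=bp(p,np.c_[u+x0,v+y0],z)[:,:2]
    c,(w,h),a=cv2.minAreaRect(X.astype(np.float32)*1000)
    e=np.linalg.svd(X-X.mean(0),full_matrices=0)[2][0]; e*=np.sign(e[0])
    t=(X-X.mean(0))@e
    print('n',len(u),'rect c',np.round(c,1),np.round((w,h,a),1),'mean',X.mean(0).round(4),'yaw',np.arctan2(e[1],e[0]).round(4),'ext centre',(X.mean(0)+e*(t.min()+t.max())/2).round(4),t.max()-t.min())
b,g,rr=[im[:,:,i].astype(int) for i in range(3)]
fit((b-rr>60)&(b-g>30),.0155,(360,135,405,250))
# pusher: darker than tray, local threshold
gr=cv2.cvtColor(im,cv2.COLOR_BGR2GRAY);roi=gr[130:270,275:335]
print(np.percentile(roi,[5,20,50]))
cv2.imwrite('pics/c1.png',cv2.resize(im[130:270,265:405],None,fx=4.2,fy=4.2,interpolation=cv2.INTER_CUBIC))
E
```

```text
n 1239 rect c [512.8 -88.8] [ 22.9 124.   88.9] mean [ 0.5112 -0.089 ] yaw -0.025 ext centre [ 0.5128 -0.089 ] 0.12402993116385755
[119.  162.8 197. ]
```

View pics/c1.png

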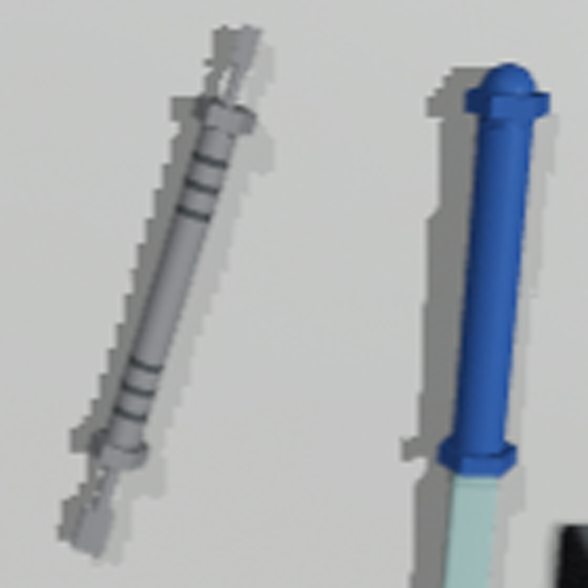

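```bash
python3 - <<'E'
from h import *
import pickle
p=pickle.load(open('w1.pkl','rb'))
def L(a,z):
    X=bp(p,[(265+u/4.2,130+v/4.2) for u,v in a],z);print(X[:,:2].round(4),'len',np.linalg.norm(X[1]-X[0]),'mid',X.mean(0).round(4),'yaw',np.arctan2(*(X[1]-X[0])[1::-1]))
L([(227,114),(120,447)],.013); L([(508,102),(478,460)],.0155)
togo([.5168,-.0895,.1],np.pi-.05)
E
```

```text
[[ 0.4665 -0.1664]
 [ 0.5679 -0.1979]] len 0.10615330482995453 mid [ 0.5172 -0.1822  0.013 ] yaw -0.30137722195484196
[[ 0.4617 -0.0873]
 [ 0.5699 -0.0898]] len 0.10816786422050839 mid [ 0.5158 -0.0885  0.0155] yaw -0.023712080695056155
pos [ 0.4713 -0.1613  0.2951] tool x yaw -3.13 shift [-0.0464  0.0712  0.1951] turn 0.0616
```

{"name": "play_rows", "arguments": {"moves": [0,0.047,-0.01,0,0.5,0,0.047,-0.01,0,0.5,0,0.047,-0.01,0,0.5,0,0.047,-0.01,0,0.5,0,0.047,-0.01,0,0.5,0,0.047,-0.01,0,0.5,0,0.047,0,0,0.5,0,0.04,0,0,0.5,0,0,0,0,0.5,0,0,0,0,0.5]}}

```text
time_s: 2.55
ee_pos: [0.468, 0.2083, 0.3548]
orientation: [0.019, -3.141, 0.001]
force: [-0.0, -0.3, 0.1]
finger_gap: 0.499
gripper_force: 0.0
```

```bash
python3 - <<'E'
from h import *
import pickle
togo([.5,.2,.3],np.pi)
im=r.read_camera('wrist');p=r.camera_params('wrist');pickle.dump(p,open('w2.pkl','wb'));cv2.imwrite('pics/w2.png',im[:,:,::-1])
E
```

```text
pos [0.468  0.2083 0.3548] tool x yaw -3.1297 shift [-0.032  -0.0086  0.0548] turn 0.0119
```

View pics/w2.png

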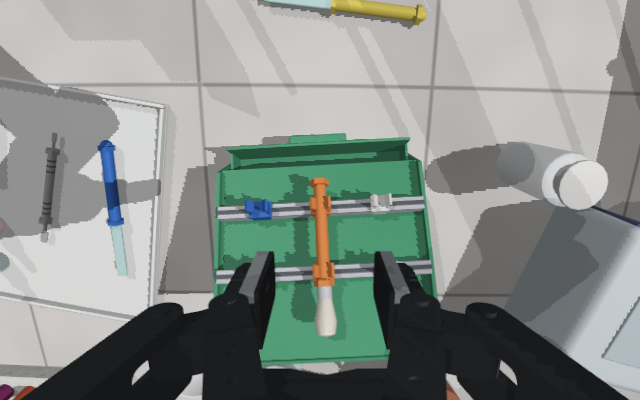

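{"name": "play_rows", "arguments": {"moves": [0.045,0,0,0,0.9,0.045,0,0,0,0.9,0,0,0,0,0.9,0,0,0,0,0.9]}}

```text
time_s: 3.0
ee_pos: [0.3778, 0.2059, 0.3563]
orientation: [-0.015, 3.14, 0.003]
force: [0.6, 0.2, -0.0]
finger_gap: 0.899
gripper_force: 0.0
```

```bash
python3 - <<'E'
from h import *
import pickle
im=r.read_camera('wrist');p=r.camera_params('wrist');pickle.dump(p,open('w3.pkl','wb'));cv2.imwrite('pics/w3.png',im[:,:,::-1])
cv2.imwrite('pics/c3.png',cv2.resize(im[220:420,200:450,::-1],None,fx=3.2,fy=3.2,interpolation=cv2.INTER_CUBIC))
E
```

```text
(no output)
```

View pics/c3.png

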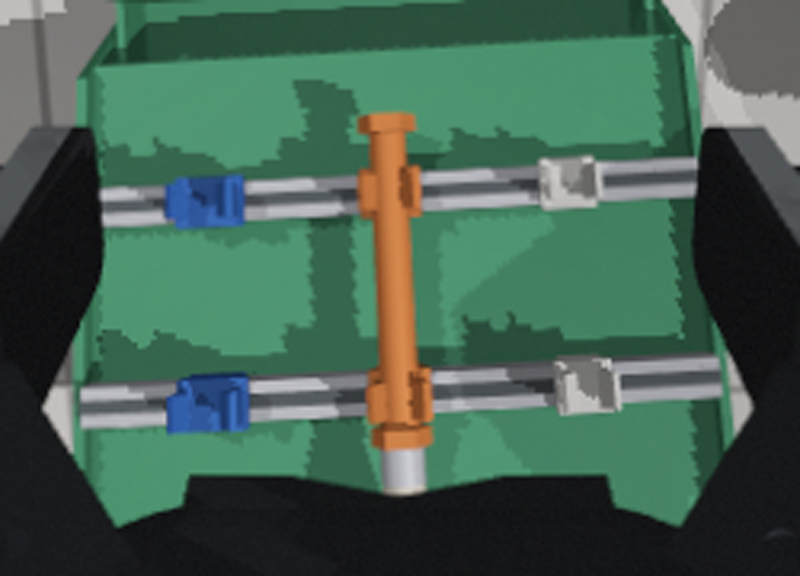

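```bash
cat > fit.py <<'E'
from h import *
import pickle
from scipy.optimize import least_squares
p=pickle.load(open('w3.pkl','rb'))
c30,s30=np.cos(np.pi/6),np.sin(np.pi/6)
def W(q,s,y,h): # slope coord s from deck middle, across y, h out of deck
    a=np.array([s*c30-h*s30,y,.125+s*s30+h*c30]);c,n=np.cos(q[2]),np.sin(q[2])
    return np.array([q[0]+c*a[0]-n*a[1],q[1]+n*a[0]+c*a[1],a[2]])
# (crop u,v), (slope, across, height)
obs=[((387,122),lambda q:(q[4]-.053,0,.0285)),((402,438),lambda q:(q[4]+.053,0,.0285)),
((206,201),lambda q:(q[3]-.035,-.065,.032)),((208,403),lambda q:(q[3]+.035,-.065,.032)),
((571,183),lambda q:(q[3]-.035,.065,.03)),((588,385),lambda q:(q[3]+.035,.065,.03)),
((105,66),lambda q:(-.090,-.112,0)),((682,38),lambda q:(-.090,.112,0))]
uv=np.array([(200+o[0][0]/3.2,220+o[0][1]/3.2) for o in obs])
f=lambda q:((proj(p,[W(q,*o[1](q)) for o in obs])-uv)).ravel()
if __name__=='__main__':
    R=least_squares(f,[.54,.215,0,0,0],loss='soft_l1');q=R.x
    print('x0 y0 yaw s sb',q.round(4));print(f(q).reshape(-1,2).round(1))
    print('file_seat',W(q,q[3],-.065,.03).round(4),'pusher_seat',W(q,q[3],.065,.0275).round(4))
    np.save('q.npy',q)
    togo([.516,-.089,.1],np.pi-.024)
E
python3 fit.py
```

```text
x0 y0 yaw s sb [ 0.5505  0.2088  0.0592 -0.0015 -0.0065]
[[ 0.2  0.7]
 [-0.3 -0.6]
 [ 0.4 -1.3]
 [ 0.3  0.7]
 [ 0.7 -0.8]
 [ 0.3  0.9]
 [-0.8 -0.1]
 [-2.9  0.2]]
file_seat [0.5381 0.143  0.1502] pusher_seat [0.5316 0.2728 0.1481]
pos [0.3784 0.2062 0.356 ] tool x yaw -3.1329 shift [-0.1347 -0.2967  0.2558] turn 0.0327
```

{"name": "play_rows", "arguments": {"moves": [-0.0168,-0.0371,0,0,0.5,-0.0168,-0.0371,0,0,0.5,-0.0168,-0.0371,0,0,0.5,-0.0168,-0.0371,0,0,0.5,-0.0168,-0.0371,0,0,0.5,-0.0168,-0.0371,0.025,0,0.5,-0.0168,-0.0371,0.025,0,0.5,-0.0168,-0.0371,0.025,0,0.5,0,0,0.045,0.033,0.5,0,0,0.045,0,0.5,0,0,0.04,0,0.5,0,0,0,0,0.5]}}

```text
time_s: 4.25
ee_pos: [0.5115, -0.0901, 0.1443]
orientation: [-0.042, -3.127, 0.001]
force: [-0.4, 0.5, -0.4]
finger_gap: 0.499
gripper_force: 0.0
```

```bash
python3 - <<'E'
from h import *
togo([.516,-.089,.010],np.pi-.024)
E
```

```text
pos [ 0.5115 -0.0901  0.1443] tool x yaw 3.1145 shift [-0.0063  0.0014  0.1342] turn -0.0031
```

{"name": "play_rows", "arguments": {"moves": [-0.003,0.001,0.04,0,0.5,-0.002,0,0.04,0,0.5,0,0,0.035,0,0.5,0,0,0.018,0,0.5,0,0,0,0,0.5,0,0,0,0,0,0,0,0,0,0,0,0,0,0,0,0,0,0,0,0,0,0,0,0,0,0,0,0,0,0]}}

```text
time_s: 5.35
ee_pos: [0.5224, -0.0877, 0.0195]
orientation: [0.036, 3.136, -0.0]
force: [0.9, -0.7, 7.3]
finger_gap: 0.104
gripper_force: 52.0
```

{"name": "play_rows", "arguments": {"moves": [0,0,0,0,0.4,0,0,0,0,0.4,0,0,0,0,0.4,0,0,0,0,0.4]}}

```text
time_s: 5.75
ee_pos: [0.5199, -0.0876, 0.0171]
orientation: [-0.037, -3.141, 0.0]
force: [0.1, -0.0, 0.7]
finger_gap: 0.402
gripper_force: 0.0
```

```bash
python3 - <<'E'
from h import *
im=r.read_camera('wrist');cv2.imwrite('pics/w4.png',im[:,:,::-1]);s=r.read_state();print(s['force'],s['finger_gap'])
togo([.516,-.089,.010],np.pi-.024)
E
```

```text
[ 0.69836072 -0.26797361  0.1725917 ] 0.401469859484821
pos [ 0.52   -0.0876  0.0171] tool x yaw 3.1181 shift [ 0.004  -0.0015  0.0071] turn 0.0005
```

View pics/w4.png

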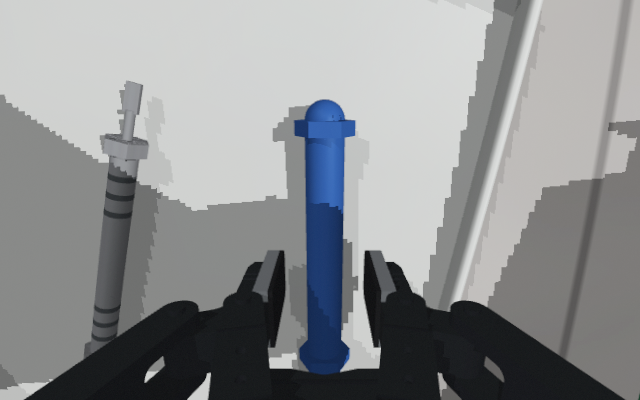

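{"name": "play_rows", "arguments": {"moves": [0.004,0,0.008,0,0.4,0,0,0,0,0.4,0,0,0,0,0,0,0,0,0,0,0,0,0,0,0,0,0,0,0,0]}}

```text
time_s: 6.4
ee_pos: [0.5164, -0.0875, 0.0093]
orientation: [0.037, 3.141, 0.0]
force: [1.4, 0.0, -0.4]
finger_gap: 0.162
gripper_force: 58.5
```

{"name": "play_rows", "arguments": {"moves": [0,0,-0.03,0,0,0,0,-0.045,0,0,0,0,-0.045,0,0,0,0,-0.045,0,0,0,0,-0.045,0,0,-0.004,0.035,-0.02,0,0,-0.004,0.04,0,-0.083,0,-0.004,0.04,0,0,0,-0.004,0.04,0,0,0,-0.004,0.04,0,0,0,0,0.03,0,0,0,0,0,0,0,0]}}

```text
time_s: 7.6
ee_pos: [0.5289, 0.1408, 0.239]
orientation: [0.1, -3.14, -0.001]
force: [-0.8, 0.3, -0.7]
finger_gap: 0.159
gripper_force: 58.8
```

```bash
python3 - <<'E'
from h import *
s=r.read_state();print(s['force'],s['finger_gap'],Ro.from_rotvec(s['orientation']).as_matrix()[:,2].round(3))
q=np.load('q.npy')
togo([.538,.143,.19],np.pi+.059)
im=r.read_camera('wrist');p=r.camera_params('wrist');cv2.imwrite('pics/w5.png',im[:,:,::-1])
b,g,rr=[im[:,:,i].astype(int) for i in (2,1,0)]
m=((b-rr>50)&(b-g>30)).astype(np.uint8)
n,l,st,c=cv2.connectedComponentsWithStats(m)
for i in range(1,n):
    if st[i,4]>60: print(st[i],c[i])
E
```

```text
[-0.7636064   0.33585584 -0.68664778] 0.15925763265390536 [-0.     0.001 -1.   ]
pos [0.5289 0.1408 0.239 ] tool x yaw -3.078 shift [-0.0092  0.0016  0.049 ] turn 0.0045
[  293   110    64   265 10124] [324.13384038 235.6707823 ]
```

View pics/w5.png

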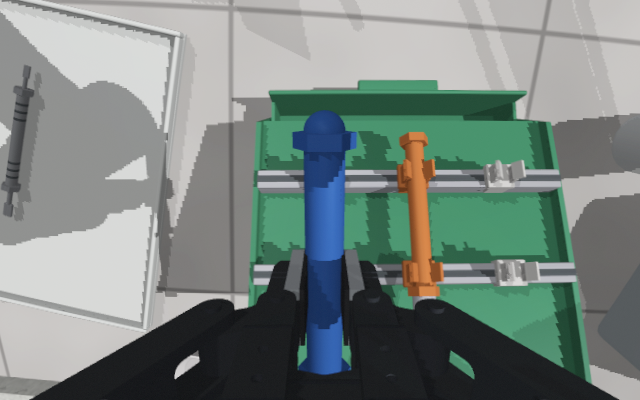

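```bash
python3 - <<'E'
from fit import *
p=r.camera_params('wrist');q=np.load('q.npy')
print('pred brush',proj(p,[W(q,q[4]-.053,0,.0285),W(q,q[4]+.053,0,.0285)]),'white',proj(p,[W(q,q[3]-.035,.065,.03),W(q,q[3]+.035,.065,.03)]))
print(bp(p,[(324,141),(325,368),(324.5,250)],.2452).round(4))
# where the TCP axis appears at the handle height
s=r.read_state();print(proj(p,[s['ee_pos']+[0,0,.006]]))
E
```

```text
pred brush [[416.93847504 143.56814223]
 [426.31308032 293.224688  ]] white [[509.4979817  173.43222016]
 [521.76144715 272.77962234]]
[[0.474  0.1363 0.2452]
 [0.5776 0.1432 0.2452]
 [0.5185 0.1393 0.2452]]
[[322.9011988  272.11106805]]
```

{"name": "play_rows", "arguments": {"moves": [-0.01,0.001,0.02,0,0,0,0,0.02,0,0,0,0,0.008,0,0,0,0,0,0,0]}}

```text
time_s: 8.05
ee_pos: [0.5383, 0.1381, 0.1901]
orientation: [0.092, -3.137, 0.002]
force: [0.5, 0.2, -0.6]
finger_gap: 0.155
gripper_force: 58.8
```

{"name": "play_rows", "arguments": {"moves": [0,0,0.004,0,0,0,0,0.003,0,0,0,0,0.003,0,0,0,0,0,0,0]}}

```text
time_s: 8.45
ee_pos: [0.5394, 0.1393, 0.1818]
orientation: [-0.093, 3.139, 0.0]
force: [0.1, -0.4, 0.8]
finger_gap: 0.153
gripper_force: 59.0
```

{"name": "play_rows", "arguments": {"moves": [0,0,0.004,0,0,0,0,0.004,0,0,0,0,0,0,0]}}

```text
time_s: 8.75
ee_pos: [0.5396, 0.1398, 0.1734]
orientation: [-0.094, 3.139, 0.002]
force: [0.7, 1.3, 2.6]
finger_gap: 0.154
gripper_force: 59.3
```

{"name": "play_rows", "arguments": {"moves": [0,0.001,0.004,0,0,0,0,0.004,0,0,0,0,0,0,0]}}

```text
time_s: 9.05
ee_pos: [0.5388, 0.1403, 0.1645]
orientation: [0.093, -3.139, 0.0]
force: [0.2, 0.3, 1.2]
finger_gap: 0.16
gripper_force: 59.2
```

{"name": "play_rows", "arguments": {"moves": [0,0,0.004,0,0,0,0,0.004,0,0,0,0,0,0,0]}}

```text
time_s: 9.35
ee_pos: [0.5403, 0.1402, 0.1578]
orientation: [-0.094, 3.137, -0.0]
force: [2.9, -1.0, 4.9]
finger_gap: 0.158
gripper_force: 59.6
```

```bash
python3 - <<'E'
from fit import *
s=r.read_state();print(s['force'],s['ft_torque'],s['ee_pos'])
im=r.read_camera('wrist');p=r.camera_params('wrist')
b,g,rr=[im[:,:,i].astype(int) for i in (2,1,0)]
m=((b-rr>50)&(b-g>30)).astype(np.uint8)
v,u=np.nonzero(m);print(v.min(),v.max())
for k in range(v.min(),v.max(),12): print(k,u[v==k].min(),u[v==k].max(),end=' | ')
im=r.read_camera('side');cv2.imwrite('pics/s6.png',cv2.resize(im[170:310,190:330,::-1],None,fx=4,fy=4,interpolation=cv2.INTER_CUBIC))
E
```

```text
[ 2.85274254 -1.00952513  4.92580542] [-0.19125547 -0.86887906 -0.0641701 ] [0.54027997 0.14019082 0.15783153]
127 374
127 319 326 | 139 306 340 | 151 295 351 | 163 299 350 | 175 299 350 | 187 300 349 | 199 301 349 | 211 305 342 | 223 305 342 | 235 306 342 | 247 306 342 | 259 308 340 | 271 308 340 | 283 308 340 | 295 308 340 | 307 308 340 | 319 308 340 | 331 306 342 | 343 305 342 | 355 297 343 | 367 307 343 |
```

View pics/s6.png

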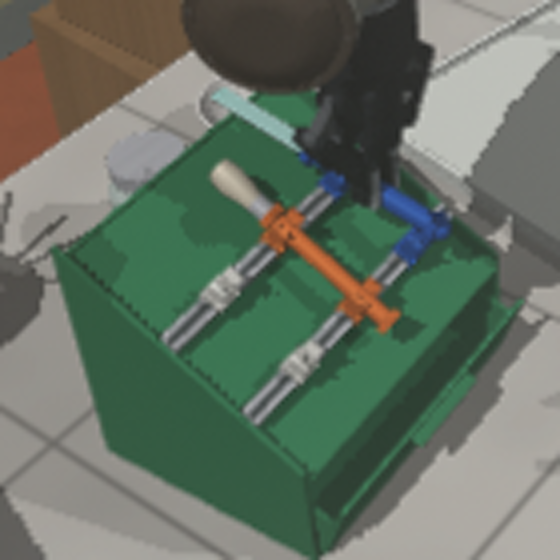

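{"name": "play_rows", "arguments": {"moves": [0,0,0.004,0,0,0,0,0.004,0,0,0,0,0,0,0]}}

```text
time_s: 9.75
ee_pos: [0.5415, 0.1405, 0.1532]
orientation: [-0.095, 3.133, 0.001]
force: [-1.7, -2.4, 16.9]
finger_gap: 0.156
gripper_force: 61.0
```

{"name": "play_rows", "arguments": {"moves": [0,0,0.003,0,0,0,0,0.003,0,0,0,0,0,0,0]}}

```text
time_s: 10.05
ee_pos: [0.5413, 0.1407, 0.1489]
orientation: [-0.096, 3.132, 0.002]
force: [-5.4, -0.4, 23.9]
finger_gap: 0.157
gripper_force: 62.9
```

```bash
cat > chk.py <<'E'
from fit import *
s=r.read_state();print(s['force'].round(1),s['ft_torque'].round(2),s['ee_pos'].round(4),s['time_s'])
im=r.read_camera('side');p=r.camera_params('side');q=np.load('q.npy')
b,g,rr=[im[:,:,i].astype(int) for i in (2,1,0)]
m=((b-rr>45)&(b-g>20)).astype(np.uint8);m[:170]=0;m[310:]=0;m[:,:190]=0;m[:,330:]=0
v,u=np.nonzero(m);i=v.argmin();print('px ext u',u.min(),u.max(),'v',v.min(),v.max())
d=.0
P=lambda y,h,a,b:proj(p,[W(q,a,y,h),W(q,b,y,h)]).round(1).tolist()
print('exp file coll/tail',P(-.065,.03,-.064,.053),'brush ends exp',P(0,.0285,q[4]-.056,q[4]+.105))
E
python3 chk.py
```

```text
[-5.4 -0.4 23.9] [-0.14  0.94  0.03] [0.5413 0.1407 0.1489] 10.05
px ext u 270 299 v 209 235
exp file coll/tail [[300.3, 236.6], [269.3, 208.7]] brush ends exp [[286.2, 251.0], [242.2, 211.0]]
```

{"name": "play_rows", "arguments": {"moves": [-0.001,0,0.004,0,0,-0.001,0,0.003,0,0,0,0,0,0,0]}}

```text
time_s: 10.4
ee_pos: [0.5415, 0.1407, 0.1483]
orientation: [-0.101, 3.134, -0.001]
force: [-25.1, 0.7, 59.3]
finger_gap: 0.158
gripper_force: 66.6
```

```bash
python3 chk.py;python3 - <<'E'
from h import *
im=r.read_camera('side');cv2.imwrite('pics/s7.png',cv2.resize(im[175:265,205:325,::-1],None,fx=6,fy=6,interpolation=cv2.INTER_CUBIC))
E
```

```text
[-25.1   0.7  59.3] [0.05 6.75 0.15] [0.5415 0.1407 0.1483] 10.4
px ext u 270 298 v 215 235
exp file coll/tail [[300.3, 236.6], [269.3, 208.7]] brush ends exp [[286.2, 251.0], [242.2, 211.0]]
```

View pics/s7.png

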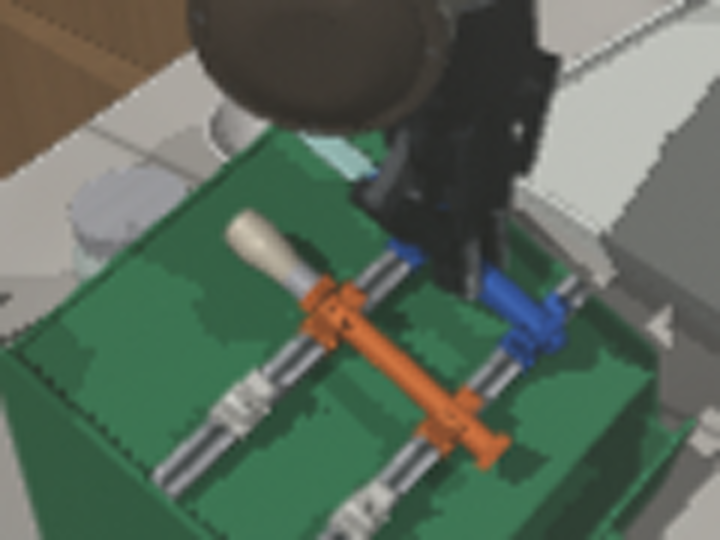

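{"name": "play_rows", "arguments": {"moves": [0,0,-0.004,0,0,0,0,0,0,0.4,0,0,0,0,0.4,0,0,0,0,0.4,0,0,-0.03,0,0.4,0,0,-0.04,0,0.4,0.03,0,-0.04,0,0.4,0.045,0,-0.03,0,0.6,0.045,0,-0.01,0,0.9,0,0,0,0,0.9,0,0,0,0,0.9]}}

```text
time_s: 11.6
ee_pos: [0.4239, 0.1334, 0.2877]
orientation: [0.095, -3.14, 0.0]
force: [-0.1, 0.2, 0.2]
finger_gap: 0.898
gripper_force: 0.0
```

```bash
python3 chk.py;python3 - <<'E'
from h import *
import pickle
s=r.read_camera('side')[175:265,205:325];w=r.read_camera('wrist');p=r.camera_params('wrist');pickle.dump(p,open('w8.pkl','wb'))
np.save('w8.npy',w)
a=cv2.resize(s,None,fx=3.3,fy=3.3,interpolation=cv2.INTER_CUBIC)
b=cv2.resize(w[200:400,190:450],(400,308),interpolation=cv2.INTER_CUBIC)
b2=np.zeros((308,800,3),np.uint8);b2[:a.shape[0],:a.shape[1]]=a;b2[:,400:]=b
cv2.imwrite('pics/m8.png',b2[:,:,::-1])
E
```

```text
[-0.1  0.2  0.2] [ 0.02 -0.01 -0.05] [0.4239 0.1334 0.2877] 11.6
px ext u 265 299 v 203 235
exp file coll/tail [[300.3, 236.6], [269.3, 208.7]] brush ends exp [[286.2, 251.0], [242.2, 211.0]]
```

View pics/m8.png

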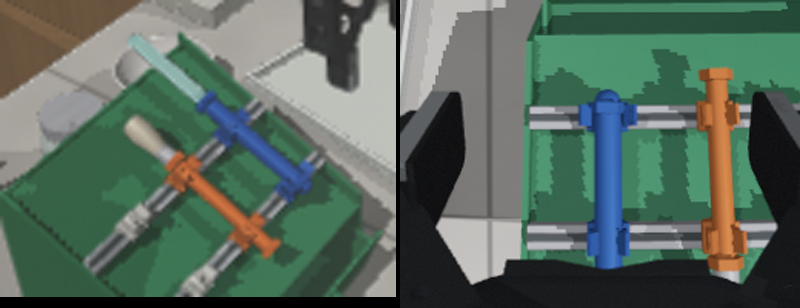

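```bash
python3 - <<'E'
from fit import *
p=pickle.load(open('w8.pkl','rb'));im=np.load('w8.npy');q=np.load('q.npy')
b,g,rr=[im[:,:,i].astype(int) for i in (2,1,0)]
m=((b-rr>45)&(b-g>20)).astype(np.uint8)
n,l,st,c=cv2.connectedComponentsWithStats(m)
k=1+st[1:,4].argmax();print(st[k])
v,u=np.nonzero(l==k)
for t in range(v.min(),v.max(),5): print(t,u[v==t].min(),u[v==t].max(),end=' | ')
print()
for dx in(0,.006,.009,.012,.015): print(dx,proj(p,[W(q,dx+a,-.065,.03) for a in(-.064,-.056,-.050,.05,.056)]).round(1).tolist())
print('clips',proj(p,[W(q,q[3]+a,-.065,.035) for a in(-.044,-.035,-.026,.035)]).round(1).tolist())
print('brush',proj(p,[W(q,q[4]-.056,0,.0285)]))
m=((rr-b>90)&(rr-g>40));v,u=np.nonzero(m);print('brush obs top',v.min(),u[v==v.min()])
cv2.imwrite('pics/c8.png',cv2.resize(im[235:395,270:430,::-1],None,fx=3.7,fy=3.7,interpolation=cv2.INTER_CUBIC))
E
```

```text
[ 306  258   39  117 2550]
258 324 326 | 263 317 332 | 268 307 343 | 273 306 343 | 278 306 343 | 283 312 337 | 288 317 333 | 293 317 333 | 298 317 333 | 303 317 333 | 308 317 333 | 313 317 333 | 318 317 333 | 323 317 333 | 328 317 333 | 333 317 333 | 338 317 334 | 343 315 335 | 348 312 338 | 353 311 339 | 358 312 338 | 363 312 338 | 368 317 334 | 373 317 333 | 
0 [[326.5, 244.5], [326.5, 253.0], [326.5, 259.5], [326.6, 375.5], [326.6, 382.9]]
0.006 [[326.5, 250.9], [326.5, 259.5], [326.5, 266.1], [326.6, 382.9], [326.7, 390.4]]
0.009 [[326.5, 254.1], [326.5, 262.8], [326.6, 269.4], [326.6, 386.7], [326.7, 394.1]]
0.012 [[326.5, 257.4], [326.5, 266.1], [326.6, 272.7], [326.7, 390.4], [326.7, 397.9]]
0.015 [[326.5, 260.6], [326.6, 269.4], [326.6, 276.0], [326.7, 394.1], [326.7, 401.7]]
clips [[326.6, 264.0], [326.6, 274.1], [326.6, 284.2], [326.7, 356.4]]
brush [[395.75997557 246.229696  ]]
brush obs top 244 [399 400 401 402]
```

```bash
python3 - <<'E'
from h import *
togo([.544,.1408,.150],np.pi+.063)
E
```

```text
pos [0.4251 0.1335 0.2867] tool x yaw -3.0827 shift [-0.1194  0.0005  0.1364] turn -0.0041
```

{"name": "play_rows", "arguments": {"moves": [-0.04,0,0,0,0.4,-0.04,0,0,0,0.4,-0.036,0,0.02,0,0.4,0,0,0.04,0,0.4,0,0,0.04,0,0.4,0,0,0.024,0,0.4,0,0,0,0,0.4]}}

```text
time_s: 12.45
ee_pos: [0.5385, 0.1388, 0.1582]
orientation: [0.09, -3.129, 0.008]
force: [-0.2, -0.4, -0.2]
finger_gap: 0.403
gripper_force: 0.0
```

```bash
python3 - <<'E'
from h import *
togo([.544,.1408,.150],np.pi+.063);print(r.read_state()['force'])
E
```

```text
pos [0.5385 0.1388 0.1582] tool x yaw -3.0839 shift [-0.0057  0.0017  0.0081] turn -0.0053
[-0.23413315 -0.40109177 -0.22272778]
```

{"name": "play_rows", "arguments": {"moves": [-0.004,0.001,0.006,0,0.4,0,0,0,0,0.4,0,0,0,0,0,0,0,0,0,0,0,0,0,0,0,0,0,0,0,0]}}

```text
time_s: 13.05
ee_pos: [0.545, 0.1417, 0.1596]
orientation: [-0.094, 3.138, 0.001]
force: [-0.7, -1.3, 5.0]
finger_gap: 0.141
gripper_force: 58.9
```

{"name": "play_rows", "arguments": {"moves": [0.003,0,0.0017,0,0,0.003,0,0.0017,0,0,0.003,0,0.0017,0,0,0.002,0,0.0012,0,0,0,0,0,0,0]}}

```text
time_s: 13.55
ee_pos: [0.5334, 0.1408, 0.1522]
orientation: [-0.094, 3.139, -0.0]
force: [1.8, -2.9, 4.2]
finger_gap: 0.141
gripper_force: 59.7
```

{"name": "play_rows", "arguments": {"moves": [0,0,0,0,0.35,0,0,0,0,0.35,0,0,0.006,0,0.35,0,0,0.004,0,0.35,0,0,0,0,0,0,0,0,0,0,0,0,0,0,0,0,0,0,0,0]}}

```text
time_s: 14.35
ee_pos: [0.5331, 0.1406, 0.1413]
orientation: [0.093, -3.139, 0.001]
force: [0.0, -1.5, -3.6]
finger_gap: 0.161
gripper_force: 58.9
```

{"name": "play_rows", "arguments": {"moves": [-0.001,0,0.002,0,0,-0.001,0,0.002,0,0,0,0,0,0,0]}}

```text
time_s: 14.65
ee_pos: [0.5335, 0.1406, 0.1409]
orientation: [0.094, -3.137, 0.002]
force: [-12.2, -0.4, 18.5]
finger_gap: 0.158
gripper_force: 61.4
```

{"name": "play_rows", "arguments": {"moves": [-0.001,0,0.002,0,0,-0.001,0,0.002,0,0,0,0,0,0,0,0.002,0,-0.006,0,0,0,0,0,0,0.4,0,0,0,0,0.4,0,0,0,0,0.4,0,0,-0.03,0,0.4,0,0,-0.04,0,0.4,0.03,0,-0.04,0,0.4,0.045,0,-0.03,0,0.6,0.045,0,-0.01,0,0.9]}}

```text
time_s: 15.85
ee_pos: [0.4198, 0.1349, 0.2899]
orientation: [-0.092, 3.136, 0.004]
force: [-0.9, 0.5, 0.0]
finger_gap: 0.727
gripper_force: 0.0
```

{"name": "play_rows", "arguments": {"moves": [0,0,0,0,0.9,0,0,0,0,0.9]}}

```text
time_s: 16.05
ee_pos: [0.4188, 0.1344, 0.288]
orientation: [-0.095, 3.138, 0.002]
force: [0.8, 0.0, 0.6]
finger_gap: 0.902
gripper_force: 0.0
```

```bash
cat > tail.py <<'E'
from fit import *
import sys
s=r.read_state();im=r.read_camera('wrist');p=r.camera_params('wrist');q=np.load('q.npy')
b,g,rr=[im[:,:,i].astype(int) for i in (2,1,0)]
m=((b-rr>45)&(b-g>20)).astype(np.uint8)
n,l,st,c=cv2.connectedComponentsWithStats(m)
k=1+st[1:,4].argmax();print(st[k]);v,u=np.nonzero(l==k)
for t in range(v.min(),v.max(),5): print(t,u[v==t].min(),u[v==t].max(),end=' | ')
print()
for dx in(-.006,0,.006,.009,.012): print(dx,proj(p,[W(q,dx+a,-.065,.03) for a in(-.064,-.056,-.050,.05,.056)]).round(1).tolist())
print('clips',proj(p,[W(q,q[3]+a,-.065,.035) for a in(-.044,-.035,-.026,.035)]).round(1).tolist())
print('brush',proj(p,[W(q,q[4]-.056,0,.0285),W(q,q[4]+.03,0,.0285)]))
m=((rr-b>90)&(rr-g>40));v,u=np.nonzero(m);print('brush obs top',v.min(),u[v==v.min()])
E
python3 tail.py;python3 chk.py; python3 -c "
from h import *
togo([.517,-.182,.0085],np.pi-.301)"
```

```text
[ 309  251   29  124 2550]
251 322 324 | 256 315 329 | 261 310 335 | 266 314 331 | 271 310 335 | 276 310 335 | 281 310 336 | 286 310 335 | 291 315 331 | 296 315 331 | 301 315 331 | 306 315 331 | 311 315 331 | 316 315 331 | 321 315 331 | 326 315 331 | 331 315 331 | 336 315 331 | 341 315 331 | 346 313 332 | 351 310 336 | 356 309 337 | 361 310 336 | 366 309 336 | 371 315 331 | 
-0.006 [[324.8, 243.0], [324.8, 251.4], [324.8, 257.9], [324.8, 372.3], [324.8, 379.6]]
0 [[324.8, 249.3], [324.8, 257.9], [324.8, 264.3], [324.8, 379.6], [324.8, 387.0]]
0.006 [[324.8, 255.7], [324.8, 264.3], [324.8, 270.8], [324.8, 387.0], [324.8, 394.4]]
0.009 [[324.8, 258.9], [324.8, 267.6], [324.8, 274.1], [324.8, 390.7], [324.8, 398.1]]
0.012 [[324.8, 262.2], [324.8, 270.8], [324.8, 277.4], [324.8, 394.4], [324.8, 401.8]]
clips [[324.8, 268.9], [324.8, 278.9], [324.8, 289.0], [324.8, 360.7]]
brush [[393.51667529 251.05607558]
 [397.49618271 347.23996158]]
brush obs top 249 [389 390 391 392 393 394 395 396 397 398 399]
[ 0.7  0.2 -0.2] [ 0.02 -0.02  0.03] [0.4193 0.1345 0.2873] 16.1
px ext u 267 301 v 205 236
exp file coll/tail [[300.3, 236.6], [269.3, 208.7]] brush ends exp [[286.2, 251.0], [242.2, 211.0]]
pos [0.4196 0.1344 0.2869] tool x yaw -3.0824 shift [-0.0787 -0.3215  0.2785] turn 0.3602
```

{"name": "play_rows", "arguments": {"moves": [-0.0098,-0.04,0,0,0.7,-0.0098,-0.04,0,0,0.5,-0.0098,-0.04,0,0,0.4,-0.0098,-0.04,0,0,0.4,-0.0098,-0.04,0.02,0,0.4,-0.0098,-0.04,0.02,0,0.4,-0.0098,-0.04,0.02,0,0.4,-0.0098,-0.04,0.02,0,0.4,0,0,0.03,0.12,0.4,0,0,0.03,0.12,0.4,0,0,0,0.12,0.4,0,0,0,0,0.4]}}

```text
time_s: 17.35
ee_pos: [0.5161, -0.1815, 0.1445]
orientation: [-0.471, -3.101, 0.001]
force: [-0.0, -0.1, 1.0]
finger_gap: 0.4
gripper_force: 0.0
```

```bash
python3 - <<'E'
from h import *
import pickle
p=pickle.load(open('w1.pkl','rb'));print('bottle cap',bp(p,[(212,260)],.085))
pt=r.camera_params('top');print(bp(pt,[(397,180),(399,162)],.08))
togo([.517,-.182,.0085],np.pi-.301)
# pusher model projected in the new view, to compare
im=r.read_camera('wrist');p=r.camera_params('wrist');cv2.imwrite('pics/w9.png',im[:,:,::-1]);pickle.dump(p,open('w9.pkl','wb'))
d=np.array([np.cos(-.301),np.sin(-.301),0]);c=np.array([.517,-.182,.013])
print(proj(p,[c+d*a for a in(-.079,-.053,0,.053,.089)]).round(1).tolist())
cv2.imwrite('pics/c9.png',cv2.resize(im[100:400,200:440,::-1],None,fx=2,fy=2,interpolation=cv2.INTER_CUBIC))
E
```

```text
bottle cap [[ 0.56821596 -0.28041494  0.085     ]]
[[ 0.56979654 -0.28041538  0.08      ]
 [ 0.63054003 -0.28794234  0.08      ]]
pos [ 0.5161 -0.1815  0.1445] tool x yaw 2.8399 shift [-0.0017  0.      0.136 ] turn -0.0006
[[322.4, 89.0], [322.3, 124.9], [322.2, 193.0], [322.1, 254.4], [322.1, 292.7]]
```

View pics/c9.png

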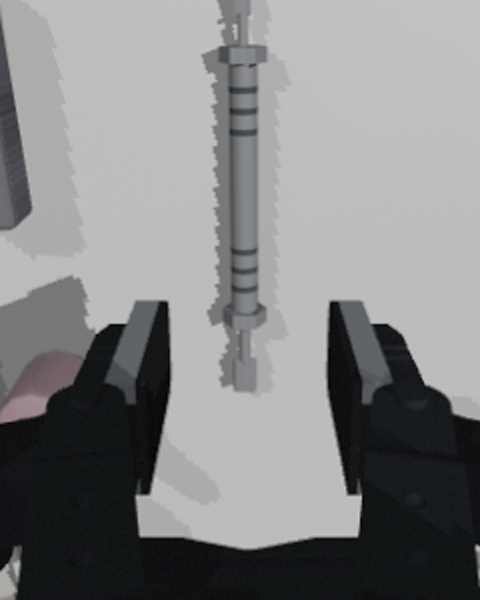

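{"name": "play_rows", "arguments": {"moves": [-0.003,0,0.04,0,0.4,0,0,0.04,0,0.4,0,0,0.035,0,0.4,0,0,0.015,0,0.4,0,0,0.003,0,0.4,0,0,0,0,0.4,0,0,0,0,0.4]}}

```text
time_s: 18.1
ee_pos: [0.5205, -0.1817, 0.0158]
orientation: [0.468, 3.103, 0.0]
force: [0.1, -0.5, 0.0]
finger_gap: 0.401
gripper_force: 0.0
```

```bash
python3 -c "
from h import *
togo([.519,-.1825,.0085],np.pi-.301)"
```

```text
pos [ 0.5205 -0.1817  0.0158] tool x yaw 2.8421 shift [ 0.0012 -0.0012  0.0073] turn 0.0016
```

{"name": "play_rows", "arguments": {"moves": [0.001,-0.001,0.007,0,0.3,0,0,0,0,0.3,0,0,0,0,0,0,0,0,0,0,0,0,0,0,0,0,0,0,0,0]}}

```text
time_s: 18.7
ee_pos: [0.518, -0.1822, 0.008]
orientation: [0.47, 3.106, -0.0]
force: [-1.1, 0.4, 3.9]
finger_gap: 0.096
gripper_force: 58.8
```

{"name": "play_rows", "arguments": {"moves": [0,0,-0.03,0,0,0,0,-0.045,0,0,0,0,-0.045,-0.121,0,0,0,-0.045,-0.121,0,0,0,-0.045,-0.121,0,0,0,-0.035,0,0,0,0.045,0,0,0,0,0.045,0,0,0,0,0.045,0,0,0,0,0.045,0,0,0,0,0.045,0,0,0,0,0.045,0,0,0]}}

```text
time_s: 19.9
ee_pos: [0.5004, 0.0891, 0.2523]
orientation: [-0.098, 3.14, 0.001]
force: [0.1, 0.1, 0.2]
finger_gap: 0.095
gripper_force: 58.8
```

{"name": "play_rows", "arguments": {"moves": [0,0.045,0,0,0,0,0.045,0,0,0,0,0.045,0,0,0,0,0.03,0,0,0,0,0,0,0,0,0,0,0,0,0]}}

```text
time_s: 20.5
ee_pos: [0.4902, 0.2524, 0.2518]
orientation: [0.1, -3.139, 0.001]
force: [0.4, 0.1, -1.0]
finger_gap: 0.098
gripper_force: 58.8
```

```bash
python3 - <<'E'
from fit import *
togo([.523,.2712,.2],np.pi+.063)
im=r.read_camera('wrist');p=r.camera_params('wrist');s=r.read_state();np.save('w10.npy',im);pickle.dump(p,open('w10.pkl','wb'))
z=s['ee_pos'][2]+.005;d=np.array([np.cos(.063),np.sin(.063),0]);c=s['ee_pos']*[1,1,0]+[0,0,z]
print('pred for centred grasp',proj(p,[c+d*a for a in(-.079,-.056,-.05,0,.05)]).round(1).tolist())
# grey tool profile: width of contrast vs row near columns 300..345
g=cv2.cvtColor(im,cv2.COLOR_RGB2HSV)[:,:,1]
for v in range(60,300,8):
    row=g[v,285:365]; lo=np.nonzero(row<70)[0]
    print(v,(lo.min()+285,lo.max()+285,len(lo)) if len(lo) else None,end=' | ')
b,gg,rr=[im[:,:,i].astype(int) for i in (2,1,0)]
m=((rr-b>90)&(rr-gg>40)).astype(np.uint8);n,l,st,cc=cv2.connectedComponentsWithStats(m);k=1+st[1:,4].argmax()
v,u=np.nonzero(l==k);print('brush');
for t in range(v.min(),v.max(),12): print(t,u[v==t].min(),u[v==t].max(),end=' | ')
q=np.load('q.npy');print('pred',proj(p,[W(q,q[4]+a,0,.0285) for a in(-.056,0,.053)]))
E
```

```text
pos [0.4902 0.2524 0.2518] tool x yaw -3.0778 shift [-0.034   0.0167  0.0517] turn 0.0008
pred for centred grasp [[322.7, 74.1], [322.7, 137.6], [322.8, 153.3], [322.9, 271.0], [322.9, 367.8]]
60 (np.int64(285), np.int64(364), 80) | 68 (np.int64(285), np.int64(364), 80) | 76 (np.int64(285), np.int64(364), 80) | 84 (np.int64(285), np.int64(364), 80) | 92 (np.int64(285), np.int64(364), 80) | 100 (np.int64(285), np.int64(364), 80) | 108 (np.int64(285), np.int64(364), 80) | 116 (np.int64(285), np.int64(364), 80) | 124 (np.int64(308), np.int64(364), 57) | 132 (np.int64(319), np.int64(329), 11) | 140 (np.int64(300), np.int64(348), 49) | 148 (np.int64(300), np.int64(348), 49) | 156 (np.int64(310), np.int64(338), 29) | 164 (np.int64(310), np.int64(338), 29) | 172 (np.int64(310), np.int64(337), 28) | 180 (np.int64(311), np.int64(337), 27) | 188 (np.int64(311), np.int64(337), 27) | 196 (np.int64(311), np.int64(337), 27) | 204 (np.int64(310), np.int64(359), 50) | 212 (np.int64(285), np.int64(364), 80) | 220 (np.int64(285), np.int64(364), 80) | 228 (np.int64(311), np.int64(337), 27) | 236 (np.int64(311), np.int64(337), 27) | 244 (np.int64(311), np.int64(337), 27) | 252 (np.int64(299), np.int64(349), 51) | 260 (np.int64(297), np.int64(351), 55) | 268 (np.int64(285), np.int64(364), 80) | 276 (np.int64(285), np.int64(364), 80) | 284 (np.int64(285), np.int64(364), 80) | 292 (np.int64(285), np.int64(364), 80) | brush
173 253 267 | 185 254 271 | 197 253 268 | 209 245 276 | 221 249 275 | 233 252 267 | 245 251 267 | 257 251 266 | 269 250 266 | 281 250 265 | 293 245 270 | 305 243 259 | pred [[264.67380746 177.92893368]
 [261.49965642 248.97244759]
 [258.42070825 322.57337491]]
```

{"name": "play_rows", "arguments": {"moves": [-0.02,0.008,0,0,0,-0.015,0.008,0,0,0,0,0,0.03,0,0,0,0,0.03,0,0,0,0,0.012,0,0,0,0,0,0,0,0,0,0,0,0]}}

```text
time_s: 21.25
ee_pos: [0.5255, 0.2699, 0.1818]
orientation: [-0.097, 3.138, 0.001]
force: [0.3, 0.3, 0.4]
finger_gap: 0.097
gripper_force: 58.9
```

```bash
python3 -c "
from h import *
togo([.524,.2705,.175],np.pi+.062);print(r.read_state()['force'])"
```

```text
pos [0.5255 0.2699 0.1818] tool x yaw -3.0795 shift [0.0015 0.0007 0.0068] turn 0.0001
[0.31528101 0.31630275 0.35829225]
```

{"name": "play_rows", "arguments": {"moves": [0.001,0.001,0.004,0,0,0,0,0.004,0,0,0,0,0.004,0,0,0,0,0,0,0]}}

```text
time_s: 21.65
ee_pos: [0.5234, 0.2709, 0.1682]
orientation: [0.098, -3.14, 0.001]
force: [-0.2, -1.4, -1.3]
finger_gap: 0.1
gripper_force: 59.4
```

{"name": "play_rows", "arguments": {"moves": [0,0,0.004,0,0,0,0,0.004,0,0,0,0,0,0,0]}}

```text
time_s: 21.95
ee_pos: [0.525, 0.2713, 0.162]
orientation: [-0.099, 3.136, 0.001]
force: [1.2, -2.0, 5.6]
finger_gap: 0.093
gripper_force: 60.4
```

{"name": "play_rows", "arguments": {"moves": [0,0,0.004,0,0,0,0,0.004,0,0,0,0,0,0,0]}}

```text
time_s: 22.25
ee_pos: [0.5245, 0.2713, 0.1527]
orientation: [-0.098, 3.138, 0.001]
force: [3.1, -1.9, 1.5]
finger_gap: 0.098
gripper_force: 59.6
```

{"name": "play_rows", "arguments": {"moves": [0,-0.001,0.004,0,0,0,0,0.004,0,0,0,0,0,0,0]}}

```text
time_s: 22.55
ee_pos: [0.5221, 0.2702, 0.1438]
orientation: [0.097, -3.137, 0.0]
force: [-2.5, 0.9, 4.3]
finger_gap: 0.096
gripper_force: 58.7
```

{"name": "play_rows", "arguments": {"moves": [0,0,0.003,0,0,0,0,0.003,0,0,0,0,0,0,0]}}

```text
time_s: 22.85
ee_pos: [0.5223, 0.2702, 0.1434]
orientation: [0.1, -3.14, 0.0]
force: [-13.2, -1.8, 27.4]
finger_gap: 0.094
gripper_force: 61.3
```

{"name": "play_rows", "arguments": {"moves": [-0.001,0,0.003,0,0,-0.001,0,0.003,0,0,0,0,0,0,0]}}

```text
time_s: 23.15
ee_pos: [0.5221, 0.2704, 0.1416]
orientation: [0.102, -3.137, 0.001]
force: [-27.3, -2.3, 49.6]
finger_gap: 0.095
gripper_force: 67.6
```

{"name": "play_rows", "arguments": {"moves": [0,0,0.003,0,0,0,0,0,0,0]}}

```text
time_s: 23.35
ee_pos: [0.5222, 0.2705, 0.1414]
orientation: [0.103, -3.139, 0.001]
force: [-32.6, -3.0, 61.8]
finger_gap: 0.1
gripper_force: 68.9
```

{"name": "play_rows", "arguments": {"moves": [0.002,0,-0.008,0,0,0,0,0,0,0.35,0,0,0,0,0.35,0,0,0,0,0.35,0,0,-0.03,0,0.35,0,0,-0.04,0,0.35,0.03,0,-0.04,0,0.35,0.045,0,-0.03,0,0.6,0.045,0,-0.01,0,0.9,0,0,0,0,0.9,0,0,0,0,0.9]}}

```text
time_s: 24.45
ee_pos: [0.4068, 0.2629, 0.2849]
orientation: [0.1, -3.14, -0.0]
force: [0.8, -0.6, -0.3]
finger_gap: 0.9
gripper_force: 0.0
```

```bash
python3 - <<'E'
from fit import *
s=r.read_state();print(s['ee_pos'],s['force'])
im=r.read_camera('wrist');p=r.camera_params('wrist');np.save('w11.npy',im);pickle.dump(p,open('w11.pkl','wb'));q=np.load('q.npy').copy();q[0]-=.003;q[1]-=.002
print('clip',proj(p,[W(q,a,.065,.03) for a in(-.044,-.035,-.026,.026,.035,.044)]).round(1).tolist())
for dx in(-.009,0,.009):print(dx,proj(p,[W(q,dx+a,.065,.0275) for a in(-.079,-.056,-.05,.05,.056)]).round(1).tolist())
g=im.astype(int);ng=(g[:,:,1]-g[:,:,0]<25)  # not green
u0=int(proj(p,[W(q,0,.065,.0275)])[0,0])
for v in range(215,398,3):
    row=ng[v,u0-40:u0+40];k=np.nonzero(row)[0]
    print(v,''.join('#' if x else '.' for x in row[10:70]))
side=r.read_camera('side');np.save('s11.npy',side)
E
```

```text
[0.40676818 0.26290689 0.28489278] [ 0.84555513 -0.55202112 -0.27270171]
clip [[323.9, 273.9], [323.9, 283.9], [323.8, 294.0], [323.6, 354.5], [323.6, 365.4], [323.5, 376.4]]
-0.009 [[324.1, 227.3], [324.0, 251.4], [324.0, 257.8], [323.5, 372.1], [323.5, 379.4]]
0 [[324.0, 236.6], [324.0, 261.0], [323.9, 267.5], [323.5, 383.1], [323.5, 390.4]]
0.009 [[324.0, 246.1], [323.9, 270.8], [323.9, 277.3], [323.5, 394.1], [323.4, 401.6]]
215 ............................................................
218 ............................................................
221 ............................................................
224 ............................................................
227 ............................................................
230 ............................................................
233 ............................................................
236 ............................................................
239 ............................................................
242 ............................................................
245 .............
[... 2597 characters left out ...]
##################################################
368 ############################################################
371 ##################.#########################.###############
374 ############################################################
377 ############################################################
380 ############################################################
383 ############################################################
386 ############################################################
389 ############################################################
392 ############################################################
395 ############################################################
```

```bash
python3 -c "
from h import *
togo([.533,.2708,.1475],np.pi+.062)"
```

```text
pos [0.4076 0.2629 0.2839] tool x yaw -3.0796 shift [-0.1258  0.0004  0.1362] turn 0.0
```

{"name": "play_rows", "arguments": {"moves": [-0.04,0,0,0,0.5,-0.045,0,0,0,0.35,-0.039,0,0.02,0,0.35,0,0,0.04,0,0.35,0,0,0.04,0,0.35,0,0,0.026,0,0.35,0,0,0,0,0.35,0,0,0,0,0.35]}}

```text
time_s: 25.35
ee_pos: [0.532, 0.2703, 0.1584]
orientation: [0.097, -3.139, 0.003]
force: [0.3, 0.3, 0.9]
finger_gap: 0.347
gripper_force: 0.0
```

```bash
python3 -c "
from h import *
togo([.533,.2708,.1475],np.pi+.062);print(r.read_state()['force'])"
```

```text
pos [0.532  0.2703 0.1584] tool x yaw -3.0797 shift [-0.001   0.0005  0.0109] turn -0.0001
[0.33505654 0.298259   0.92138593]
```

{"name": "play_rows", "arguments": {"moves": [-0.001,0,0.006,0,0.35,0,0,0.005,0,0.35,0,0,0,0,0.35,0,0,0,0,0,0,0,0,0,0,0,0,0,0,0,0,0,0,0,0]}}

```text
time_s: 26.05
ee_pos: [0.5321, 0.2708, 0.149]
orientation: [-0.099, 3.139, 0.001]
force: [-1.5, 0.4, 3.1]
finger_gap: 0.096
gripper_force: 58.8
```

{"name": "play_rows", "arguments": {"moves": [0.003,0,0.0017,0,0,0.003,0,0.0017,0,0,0.002,0,0.0012,0,0,0,0,0,0,0]}}

```text
time_s: 26.45
ee_pos: [0.5239, 0.2702, 0.1434]
orientation: [-0.098, 3.14, 0.0]
force: [1.3, 0.4, 0.6]
finger_gap: 0.096
gripper_force: 58.7
```

{"name": "play_rows", "arguments": {"moves": [-0.001,0,0.003,0,0,-0.001,0,0.003,0,0,0,0,0,0,0]}}

```text
time_s: 26.75
ee_pos: [0.5243, 0.2702, 0.1429]
orientation: [0.101, -3.139, 0.001]
force: [-15.1, -1.6, 28.1]
finger_gap: 0.096
gripper_force: 61.6
```

{"name": "play_rows", "arguments": {"moves": [-0.001,0,0.003,0,0,-0.001,0,0.002,0,0,0,0,0,0,0]}}

```text
time_s: 27.05
ee_pos: [0.5244, 0.2702, 0.1426]
orientation: [0.103, -3.137, 0.002]
force: [-30.2, -3.2, 50.7]
finger_gap: 0.098
gripper_force: 64.1
```

{"name": "play_rows", "arguments": {"moves": [0.003,0,-0.009,0,0,0,0,0,0,0.35,0,0,0,0,0.35,0,0,0,0,0.35,0,0,-0.03,0,0.35,0,0,-0.04,0,0.35,0.03,0,-0.04,0,0.35,0.045,0,-0.03,0,0.6,0.045,0,-0.01,0,0.9,0,0,0,0,0.9,0,0,0,0,0.9]}}

```text
time_s: 28.15
ee_pos: [0.4082, 0.263, 0.2893]
orientation: [-0.1, 3.14, 0.0]
force: [0.8, 0.4, -0.8]
finger_gap: 0.901
gripper_force: 0.0
```

```bash
cat > prof.py <<'E'
from fit import *
s=r.read_state();print(s['ee_pos'],s['force'],s['time_s'])
im=r.read_camera('wrist');p=r.camera_params('wrist');q=np.load('q.npy').copy();q[0]-=.003;q[1]-=.002
print('clip',proj(p,[W(q,a,.065,.03) for a in(-.044,-.035,-.026,.026,.035,.044)]).round(1).tolist())
for dx in(-.009,0,.009):print(dx,proj(p,[W(q,dx+a,.065,.0275) for a in(-.079,-.056,-.05,.05,.056)]).round(1).tolist())
g=im.astype(int);ng=(g[:,:,1]-g[:,:,0]<25)
u0=int(proj(p,[W(q,0,.065,.0275)])[0,0]);gr=cv2.cvtColor(im,cv2.COLOR_RGB2GRAY)
for v in list(range(228,300,2))+list(range(334,394,2)):
    print(v,''.join('.' if not x else ' -+*#@'[min(5,int(k)//45)] for x,k in zip(ng[v,u0-24:u0+24],gr[v,u0-24:u0+24])))
E
python3 prof.py
```

```text
[0.40824404 0.26298484 0.28926885] [ 0.82920615  0.376694   -0.80798393] 28.15
clip [[323.9, 270.2], [323.9, 280.1], [323.8, 290.0], [323.6, 349.8], [323.6, 360.5], [323.5, 371.3]]
-0.009 [[324.1, 224.2], [324.0, 248.0], [324.0, 254.4], [323.6, 367.1], [323.5, 374.3]]
0 [[324.0, 233.5], [323.9, 257.5], [323.9, 263.9], [323.5, 378.0], [323.5, 385.2]]
0.009 [[324.0, 242.8], [323.9, 267.2], [323.9, 273.6], [323.5, 388.9], [323.5, 396.2]]
228 ................................................
230 ................................................
232 ................................................
234 ......................******....................
236 ......................******....................
238 ......................******....................
240 ......................******....................
242 ......................******....................
244 ......................******....................
246 .......................+***.....................
248 .......................+***.....................
250 .......................+***.....................
252 .....................
[... 2087 characters left out ...]
*******
366 ***+++.++++++++*#####*-----+++++++*##***********
368 ..............+*#####*-+++++++++++*##...........
370 -...............***+-++++******+..***...........
372          ...........-+++*******+........-       
374                      ----++++--                 
376                                                 
378                                                 
380                                                 
382                                                 
384                                                 
386                                                 
388                                                 
390                                                 
392
```

```bash
python3 - <<'E'
from h import *
for a,b in((cv2.imread('pics/side0.png')[:,:,::-1],r.read_camera('side')),(cv2.imread('pics/top0.png')[:,:,::-1],r.read_camera('top'))):
    for im in(a,b):
        i=im.astype(int);m=(i[:,:,0]-i[:,:,2]>90)&(i[:,:,0]-i[:,:,1]>60);m[:140]=0;m[290:]=0;m[:,:200]=0;m[:,330:]=0
        v,u=np.nonzero(m);print(len(u),u.mean().round(2),v.mean().round(2),u.min(),u.max(),v.min(),v.max())
E
python3 chk.py
```

```text
182 272.02 234.18 256 290 150 252
208 271.79 236.54 256 289 221 252
99 246.97 190.53 242 251 176 207
112 247.19 190.93 242 251 176 207
[-0.1 -0.3  0.1] [0.03 0.03 0.03] [0.4093 0.2629 0.288 ] 28.3
px ext u 276 301 v 213 236
exp file coll/tail [[300.3, 236.6], [269.3, 208.7]] brush ends exp [[286.2, 251.0], [242.2, 211.0]]
```

```bash
python3 -c "
from rig import r
print(r.close_job())"
```

```text
the job is handed in; nothing more can be done
None
```

I pressed the file into the blue clips and the pusher into the white ones, blade and spade uppermost, and handed in at about 28 s; camera checks showed both fitted and the brush unmoved, but no verdict came back, and I viewed 12 pictures, two over the limit of 10.

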